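# Seat the dial mask on the jig's pins and close the keeper

### The arm

A 6-joint arm with a two-finger parallel gripper is mounted at the origin on the work surface. World frame = base frame: x ahead of the robot, y to its left, z up, the work surface at z = 0. Lengths are in m, angles in rad, forces in N, time in s.
With the tool pointing down it reaches from about 0.35 to 0.975 m from the base axis. Payload 4.9 kg.
Tool frame: the origin (TCP) lies at the very end of the fingers, on their centre line; the grasp point (between the pads) lies 19 mm behind it; z points along the fingers, y is the line along which they close (so a half turn about z gives the same grasp; the last joint's range is limited). The gripper opens to 85 mm and grips with 20 to 120 N. Pads are 22 mm wide; open, the fingers measure 114 mm over their backs; the gripper's body (76 mm by 85 mm) begins 54 mm behind the grasp point. The pads swing forward as they close: fully open they stand 13 mm farther back than shut.
Start: joints at [-1.468, 0.053, 1.613, -0, 1.476, -0.119], TCP at [0.137, -0.61, 0.231] pointing down, gripper open.
Joint ranges: [-3.01, 3.01], [-1.01, 2.22], [0.06, 2.58], [-1.02, 4.17], [0.09, 2.62], [-3.14, 3.14]. Speed limits (rad/s): [2.57, 2.57, 3.14, 3.14, 3.14, 3.14].

### API

Orientations are given as a rotation vector (axis times angle).
In Python, from station import ctrl, imaging gives the robot as it stands.
- The arm moves only by the tool play_rows, never from a script. Its argument "series" is a list of rows, each a list of 3 entries, a list of its own where there are three numbers: the opening, from 0 (shut) to 1 (fully open), then the shift along the tool's x, y, z each as a share of 0.05 m, from -1 to 1, then the turn, a rotation vector about the tool's x, y, z each as a share of 8 degrees, from -1 to 1. In form: [[grip, [dx, dy, dz], [ax, ay, az]], ...]. A call has 1 to 8 rows; each row shifts and turns the commanded pose from where the row before left it, along the tool's axes as they then stand; what a row does not reach is not made up. A row lasts 1/8 s, in which the tool goes at most 62.5 mm and 10.7 degrees, less where a joint would pass 70% of its speed; a pose out of reach is approached as far as the arm can. A call with a number of a shift or a turn outside -1 to 1 is refused whole. A call with a gripper value outside its range is refused whole. The fingers move at their own pace and stop on an object; "force" is the grip in N (left out, the last holds). Time passes only in rows, so rows that do not move let the fingers close. It gives the time, the measured TCP pose, the force, the opening and the grip force at its end, in the units of the state.
- ctrl.get_obs(): the state, without advancing time (a new reading comes with each control period).
- imaging.get_image(name): name is "scene" or "top"; returns a dict with "color" (400x640x3 uint8, blue, green, red), "fx", "fy", "cx", "cy" (pixels), "extrinsics" (4x4, takes a point from world to camera coordinates). Camera axes: x right, y down, z forward; pixel columns grow to the right and rows downward; lengths in m; the calibration is good to about 2 mm. A picture is of the moment at which its call begins. There is no depth.
- ctrl.finish_job(): hands the job in; it is judged then, once.
The state is a dict: "t": time; "q": joint angles; "dq": joint speeds; "effort": joint torques, N m; "tool_pos": TCP position; "tool_rot": TCP orientation; "contact_force": force on the tool from outside, world axes, zero at the start; "wrist_torque": the same for the moment, N m; "opening": finger opening in m; "grip_force": force on a finger pad.
Only numpy, scipy, OpenCV 4.12 (cv2) and the standard library are available. Lean on these libraries where they do the work, as an engineer would, in place of code of your own. Each camera call takes 0.05 s, during which the arm holds its last target. There are 200 camera calls.

### The job

Pick up the gold mask plate by its black fin and slide it in under the wooden hand-rest bar of the dial jig, fin towards the jig's open end, until its two holes drop over the locating pins and it lies flush on the bed. Then swing the keeper by its red knob fully closed over the mask's edge, and leave the other things on the bench where they are.

Things in the scene. Friction and masses are not known exactly. Their poses are not given: they have to be found in the camera images.
- mask: Loose gold-coloured flat mask plate, 190 (x) x 120 (y) x 6 mm, about 0.4 kg; origin at the centre of its underside, z up. Black upright grip fin across it at x = -70 mm: 12 mm thick (x), 60 mm long (y), top 46 mm above the underside. 63 mm square window centred at x = -12 mm. Two locating holes at x = +68 mm.
- hole0 (a point): Underside mouth of the mask's round locating hole, 13 mm diameter, at (68, 42, 0) mm in the mask's frame; belongs over pin0
- hole1 (a point): Underside mouth of the mask's slotted locating hole, 13 mm in x by 17 mm in y, at (68, -42, 0) mm in the mask's frame; belongs over pin1
- mask_grip (a point): Middle of the mask's black fin, at (-70, 0, 32) mm in the mask's frame
- jig: Fixed dial jig: dark steel bed 240 (x) x 200 (y) x 20 mm; origin at the centre of its underside, z up; white clock dial flush in the bed. Two pins stand at its +x end, beyond a wooden hand-rest bar, so the mask goes in from the -x end, below the bar and above the pin tips. Seated, the mask has the jig's x, y and yaw, fin at the -x end, its underside 20 mm above the jig's.
- bar (a point): Centre of the underside of the jig's dark wooden hand-rest bar, at (38, 0, 54) mm in the jig's frame, 34 mm above the bed. The bar runs along the jig's y, 20 mm wide (x) and 12 mm thick, on two round posts of 14 mm diameter at y = +-84 mm
- pin0 (a point): Foot of the left steel locating pin, on the bed's top at (68, 42, 20) mm in the jig's frame. Pin 10 mm diameter, straight for 8 mm, then tapering to 4 mm diameter at its tip 13 mm above the bed
- pin1 (a point): Foot of the right steel locating pin, the same as pin0, at (68, -42, 20) mm in the jig's frame
- keeper (a joint): Angle (rad) of the keeper, a level aluminium crank arm on the jig's +y side: 0 = closed at its stop, its 40 mm jaw pointing along the jig's -y, 2.5 mm above the seated mask's edge (blocked if the mask is not down); grows as it opens counter-clockwise seen from above, stop at 2.1. Friction about 1 N at the knob, no spring, stays where left.
- keeper_knob (a point): Centre of the top of the keeper's upright red cylindrical knob, 16 mm diameter; the knob reaches 34 mm down to the arm. It sits 60 mm from the pivot; with the keeper closed it lies in the direction 60 degrees from the jig's +x towards its +y, and it turns with the joint
- keeper_pivot (a point): Keeper's pivot, at (-35, 82, 28.5) mm in the jig's frame, level with the underside of the arm
- loupe: Bystander, leave alone: watchmaker's dark wooden eyepiece standing upright, about 42 mm diameter, 58 mm tall; origin at the centre of its underside
- holder: Bystander, leave alone: clear acrylic movement-holder ring, 68 mm outside diameter, 35 mm tall; origin at the centre of its underside
- oiler: Bystander, leave alone: small jar with a black cap, 44 mm diameter, 70 mm tall; origin at the centre of its underside
- driver: Bystander, leave alone: screwdriver 170 mm long lying on the bench; origin under its middle
- dish: Bystander, leave alone: white china bowl, 90 mm diameter, 35 mm tall; origin at the centre of its underside
- weight: Bystander, leave alone: steel weight with a small knob, 44 mm diameter, 76 mm tall; origin at the centre of its underside

How it is judged:
On the way, in this order (a step that is already met when the one before it is completed fails the run):
1. the mask's holes have been brought under and past the hand-rest bar (x of each of hole0, hole1 in the frame of jig above 0.05 m and z of each of hole0, hole1 in the frame of jig below 0.054 m and horizontal distance between mask and jig below 0.05 m), for 0.02 s.
2. the mask lies flush on the bed with both holes over their pins, the keeper still open (horizontal distance between hole0 and pin0 below 0.0035 m and horizontal distance between hole1 and pin1 below 0.0045 m and z of mask in the frame of jig below 0.0225 m and angle between mask's own z axis and vertical below 0.03 rad and value of joint keeper above 0.5 rad), for 0.2 s.
At the end, for the whole second after the job is handed in: The mask lies flush on the jig's bed (underside within 2.5 mm of it, tilt under 0.03 rad) with the round hole within 3.5 mm of pin0 and the slot within 4.5 mm of pin1, at rest and released, and the keeper is closed (joint below 0.12 rad) and still (horizontal distance between hole0 and pin0 below 0.0035 m and horizontal distance between hole1 and pin1 below 0.0045 m and z of mask in the frame of jig below 0.0225 m and angle between mask's own z axis and vertical below 0.03 rad and value of joint keeper below 0.12 rad and linear speed of mask below 0.01 m/s and velocity of joint keeper between -0.05 and 0.05 rad/s); the robot touches nothing.
It fails at once if a bystander was shifted by more than 40 mm (distance of any of loupe, holder, oiler, driver, dish, weight from where it was at the start of the episode above 0.04 m).
It also fails if it takes over 59 s, if anything falls off the work surface, if the arm or the gripper's body presses on something with over 40 N, if the wrist force passes 120 N, or if a joint passes its speed limit or range.

## Working session

There is one attempt and no reset: what is moved stays moved. The work goes in short steps, Python scripts to look and compute and a tool call to move; the robot and the scene stay as the last step left them, time stands still between calls to the robot, and variables do not carry over. Pictures are saved under pics/ and viewed, at most 12 in all, crops included, and the job is handed in when it is done.

Besides the shell and the picture viewer there is one more tool, called after "Request:" as name(argument=value, ...) on one line, values as JSON. play_rows: Moves the arm, as the interface text tells. Shift numbers are shares of 0.05 m and turn numbers shares of 8 degrees, none past 1 either way. Its arguments: {"type":"object","properties":{"series":{"type":"array"},"force":{"type":"number"}},"required":["series"]}

```bash
ls; mkdir -p pics
python3 - <<'E'
from station import ctrl, imaging
import cv2,numpy as np
np.set_printoptions(precision=4,suppress=True)
for n in("scene","top"):
    d=imaging.get_image(n); cv2.imwrite(f"pics/{n}0.png",d["color"]); print(n,d["fx"],d["fy"],d["cx"],d["cy"]);print(d["extrinsics"])
print(ctrl.get_obs())
E
```

```text
pics
scene 399.03783876812156 399.03783876812156 312.39451464508545 198.86028418022252
[[-0.2762  0.9611  0.0089  0.1586]
 [ 0.5604  0.1686 -0.8109 -0.2262]
 [-0.7808 -0.219  -0.5851  1.6164]
 [ 0.      0.      0.      1.    ]]
top 366.1386013151496 366.1386013151496 319.30132060340253 197.56617664746463
[[ 0.0014 -1.     -0.0096  0.0002]
 [-0.9971 -0.0007 -0.0767  0.5665]
 [ 0.0767  0.0097 -0.997   1.2004]
 [ 0.      0.      0.      1.    ]]
{'t': 0.1, 'q': array([-1.468 ,  0.0533,  1.6141, -0.    ,  1.476 , -0.119 ]), 'dq': array([-0.0009, -0.0016, -0.0046, -0.0008, -0.0009, -0.0008]), 'effort': array([ -0.0003, -39.4901, -37.1365,  -0.0001,   0.0039,   0.    ]), 'tool_pos': array([ 0.1374, -0.6091,  0.2302]), 'tool_rot': array([-3.1205, -0.3474,  0.    ]), 'contact_force': array([-0.3279,  0.1986,  0.0165]), 'wrist_torque': array([0.0038, 0.0322, 0.0178]), 'grip_force': 0.0, 'opening': 0.0856413652506068}
```

View pics/top0.png

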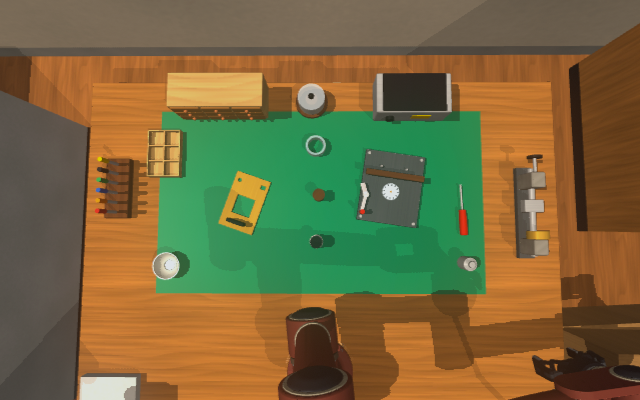

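View pics/scene0.png

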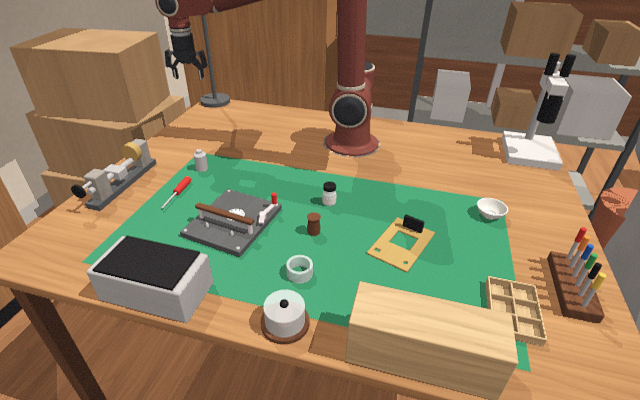

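The top view shows the mask near (245,203) with its fin at (238,222) and its holes at the far end. The jig is near (390,188), with the bar at (395,173) and the knob at (362,211). The oiler, loupe and ring stand between them, around column 317.

```bash
cat > h.py <<'E'
from station import ctrl, imaging
import cv2,numpy as np
from scipy.spatial.transform import Rotation as R
np.set_printoptions(precision=4,suppress=True)
def ray(d,uv,z):
    uv=np.atleast_2d(np.asarray(uv,float)); E=d["extrinsics"]; Rm=E[:3,:3]; c=-Rm.T@E[:3,3]
    r=np.c_[(uv[:,0]-d["cx"])/d["fx"],(uv[:,1]-d["cy"])/d["fy"],np.ones(len(uv))]@Rm
    return (c+r*((z-c[2])/r[:,2])[:,None])
def proj(d,p):
    p=np.atleast_2d(p)@d["extrinsics"][:3,:3].T+d["extrinsics"][:3,3]
    return np.c_[p[:,0]/p[:,2]*d["fx"]+d["cx"],p[:,1]/p[:,2]*d["fy"]+d["cy"]]
def rect(d,mask,z):
    cs,_=cv2.findContours(mask.astype(np.uint8),cv2.RETR_EXTERNAL,cv2.CHAIN_APPROX_NONE)
    c=max(cs,key=cv2.contourArea)[:,0]
    w=ray(d,c,z)[:,:2]
    return c,w,cv2.minAreaRect((w*1000).astype(np.float32))
def go(p,yaw):
    """tool-frame delta to TCP p with tool down; yaw = world angle of tool y axis (deg, mod 180)"""
    o=ctrl.get_obs(); R0=R.from_rotvec(o["tool_rot"]); best=None
    for k in(0,180):
        a=np.radians(yaw+k); y=np.array([np.cos(a),np.sin(a),0]); z=np.array([0,0,-1.]); x=np.cross(y,z)
        rv=(R0.inv()*R.from_matrix(np.c_[x,y,z])).as_rotvec()
        if best is None or np.linalg.norm(rv)<np.linalg.norm(best): best=rv
    dl=R0.inv().apply(np.asarray(p)-o["tool_pos"])
    print("tcp",o["tool_pos"],"shift units",dl/0.05,"turn units",np.degrees(best)/8)
E
python3 - <<'E'
from h import *
d=imaging.get_image("top"); hsv=cv2.cvtColor(d["color"],cv2.COLOR_BGR2HSV)
H,S,V=[hsv[...,i].astype(int) for i in range(3)]
win=np.zeros(H.shape,bool); win[160:245,205:285]=1
c,w,r=rect(d,win&(H>15)&(H<32)&(S>120)&(V>90),0.006); print("mask",r)
win[:]=0; win[140:235,345:435]=1
nong=win&~((H>55)&(H<95)&(S>100))
c,w,r=rect(d,nong,0.02); print("jig",r)
vis=cv2.resize(d["color"][140:245,205:440],None,fx=3.4,fy=3.4,interpolation=cv2.INTER_CUBIC); cv2.imwrite("pics/c1.png",vis)
E
```

```text
mask ((551.8833618164062, 254.66110229492188), (120.75865173339844, 189.76670837402344), 70.64889526367188)
jig ((599.689453125, -239.0983123779297), (209.72166442871094, 239.48521423339844), 81.50714111328125)
```

View pics/c1.png

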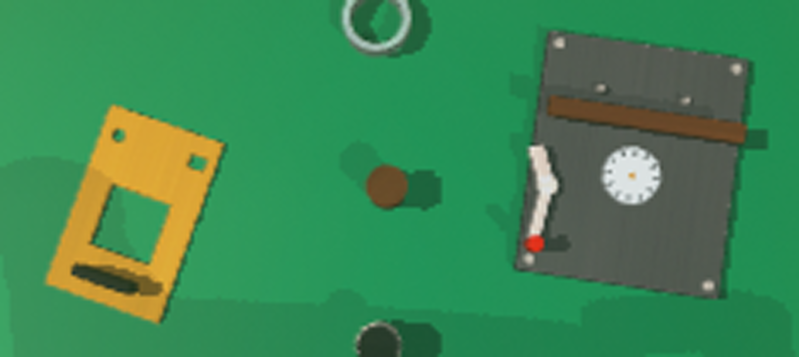

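The crop shows the round hole at left and the slot at right of the mask's far end. The pins are visible beyond the bar at crop (601,88) and (685,100), and the keeper is open with its knob at (535,243). Next I refine the jig pose from its edges and pins, and find the knob and fin.

Run:
```python
from h import *
d=imaging.get_image("top"); s=imaging.get_image("scene")
hsv=cv2.cvtColor(d["color"],cv2.COLOR_BGR2HSV)
H,S,V=[hsv[...,i].astype(int) for i in range(3)]
win=np.zeros(H.shape,bool); win[140:235,345:435]=1
c,w,r=rect(d,win&~((H>55)&(H<95)&(S>100)),0.02)
a=np.radians(r[2]-90); 
for it in range(3):
    ex=np.array([np.cos(a),np.sin(a)]); ey=np.array([-ex[1],ex[0]]); q=(w-np.array(r[0])/1000)@np.c_[ex,ey]
    E={}
    for n,m in dict(front=(q[:,0]>.108)&(abs(q[:,1])<.08),back=(q[:,0]<-.108)&(abs(q[:,1])<.08),right=(q[:,1]<-.085)&(q[:,0]>-.1)&(q[:,0]<0),left=(q[:,1]>.08)&(q[:,0]>.06)&(q[:,0]<.11)).items():
        ax=0 if n in("front","back") else 1
        E[n]=(np.median(q[m,ax]),np.polyfit(q[m,1-ax],q[m,ax],1)[0],m.sum(),q[m,ax].min(),q[m,ax].max())
    a-=(E["front"][1]+E["back"][1])/2
print("yaw",np.degrees(a),E)
c0=np.array(r[0])/1000
ctr=c0+ex*(E["front"][0]+E["back"][0])/2+ey*(E["right"][0]+E["left"][0])/2; print("jig centre",ctr)
pins=ray(d,[[381.8,165.9],[406.5,169.4]],0.033)[:,:2]; 
print("pins in jig",(pins-ctr)@np.c_[ex,ey])
# knob, both views
for n,D,z in(("top",d,0.0625),("scene",s,0.0625)):
    h=cv2.cvtColor(D["color"],cv2.COLOR_BGR2HSV).astype(int); red=((h[...,0]<6)|(h[...,0]>174))&(h[...,1]>170)&(h[...,2]>120)
    N,L,st,ce=cv2.connectedComponentsWithStats(red.astype(np.uint8))
    for i in range(1,N):
        if 8<st[i,4]<200:
            p=ray(D,ce[i],0.055)[0]; print(n,ce[i],st[i,4],p,"jig",(p[:2]-ctr)@np.c_[ex,ey])
print("mask corners in pixels fin expected", )
m=np.radians(-19.35); g=np.array([.5519,.2547])-.07*np.array([np.cos(m),np.sin(m)]);print("fin",g,proj(d,[*g,.046]))
go([*g,.18],-19.35)
```

```text
yaw -8.401944597103075 {'front': (np.float64(0.11806181560919829), np.float64(-0.0014427842499303517), np.int64(47), np.float64(0.11645594210141431), np.float64(0.11961885733061708)), 'back': (np.float64(-0.11810739497604933), np.float64(0.0014427838350710251), np.int64(48), np.float64(-0.11974732631027171), np.float64(-0.1165250037914694)), 'right': (np.float64(-0.09697959127092642), np.float64(-0.005237890611086811), np.int64(30), np.float64(-0.09852146870189964), np.float64(-0.0953366857803419)), 'left': (np.float64(0.10002931903370935), np.float64(-0.019131700422458202), np.int64(14), np.float64(0.09856270692673186), np.float64(0.101456660967075))}
jig centre [ 0.5999 -0.2376]
pins in jig [[ 0.0662  0.0408]
 [ 0.0665 -0.0418]]
top [ 97.1176 210.4118] 17 [0.5215 0.7241 0.055 ] jig [-0.2181  0.94  ]
top [362.     211.3333] 18 [ 0.5193 -0.1377  0.055 ] jig [-0.0943  0.0871]
top [462.7312 222.4688] 160 [ 0.4838 -0.4612  0.055 ] jig [-0.0821 -0.2382]
scene [182.0451 184.8195] 133 [ 0.5365 -0.4402  0.055 ] jig [-0.0331 -0.2097]
scene [273.6818 198.2727] 44 [ 0.5215 -0.1375  0.055 ] jig [-0.0922  0.0876]
scene [580.716  234.4568] 81 [0.4395 0.7189 0.055 ] jig [-0.2984  0.9228]
mask corners in pixels fin expected
fin [0.4859 0.2779] [[234.2627 221.5762]]
tcp [ 0.1374 -0.6094  0.2307] shift units [ 10.7013 -15.7769   1.0308] turn units [-0.0061 -0.0043 -7.2427]
```

Request:
play_rows(series=[[1, [0.8, -0.9, 0], [0, 0, 0]], [1, [0.8, -0.9, 0], [0, 0, 0]], [1, [0.8, -0.9, 0], [0, 0, 0]], [1, [0.8, -0.9, 0], [0, 0, 0]], [1, [0.8, -0.9, 0], [0, 0, 0]], [1, [0.8, -0.9, 0], [0, 0, 0]], [1, [0.8, -0.9, 0], [0, 0, 0]], [1, [0.8, -0.9, 0], [0, 0, 0]]])

```text
t: 1.25
tool_pos: [0.371, -0.1863, 0.2315]
tool_rot: [3.122, 0.347, 0.002]
contact_force: [0.6, -0.8, 0.2]
opening: 0.0854
grip_force: 0.0
```

Request:
play_rows(series=[[1, [0.5, -0.95, 0], [0, 0, 0]], [1, [0.5, -0.95, 0], [0, 0, 0]], [1, [0.5, -0.95, 0], [0, 0, 0]], [1, [0.5, -0.95, 0], [0, 0, 0]], [1, [0.5, -0.95, 0], [0, 0, 0]], [1, [0.5, -0.95, 0], [0, 0, 0]], [1, [0.5, -0.95, 0], [0, 0, 0]], [1, [0.5, -0.95, 0], [0, 0, 0]]])

```text
t: 2.25
tool_pos: [0.4821, 0.2285, 0.2314]
tool_rot: [3.122, 0.348, 0.001]
contact_force: [0.4, -0.2, 0.5]
opening: 0.0854
grip_force: 0.0
```

Request:
play_rows(series=[[1, [0, 0, 0], [0, 0, -0.9]], [1, [0, 0, 0], [0, 0, -0.9]], [1, [0, 0, 0], [0, 0, -0.9]], [1, [0, 0, 0], [0, 0, -0.9]], [1, [0, 0, 0], [0, 0, -0.9]], [1, [0, 0, 0], [0, 0, -0.9]], [1, [0, 0, 0], [0, 0, -0.9]], [1, [0, 0, 0], [0, 0, -0.9]]])

```text
t: 3.25
tool_pos: [0.4819, 0.2265, 0.2312]
tool_rot: [-2.565, -1.814, 0.0]
contact_force: [-0.1, -0.8, 0.1]
opening: 0.0855
grip_force: 0.0
```

Run:
```python
from h import *
go([.4859,.2779,.08],-19.35)
o=ctrl.get_obs(); print(o["t"],o["q"],R.from_rotvec(o["tool_rot"]).as_matrix())
d=imaging.get_image("top"); cv2.imwrite("pics/t2.png",cv2.resize(d["color"][130:260,180:340],None,fx=4,fy=4,interpolation=cv2.INTER_CUBIC))
```

```text
tcp [0.4819 0.2265 0.2312] shift units [ 0.9958 -0.2653  3.0236] turn units [-0.0013  0.001  -0.013 ]
3.25 [ 0.2997 -0.17    1.8265 -0.      1.4853  0.6392] [[ 0.3331  0.9429 -0.0002]
 [ 0.9429 -0.3331 -0.0001]
 [-0.0001 -0.0002 -1.    ]]
```

Request:
play_rows(series=[[1, [1, -0.27, 0], [0, 0, 0]], [1, [0, 0, 0.9], [0, 0, 0]], [1, [0, 0, 0.9], [0, 0, 0]], [1, [0, 0, 0.9], [0, 0, 0]], [1, [0, 0, 0.6], [0, 0, 0]], [1, [0, 0, 0.5], [0, 0, 0]], [1, [0, 0, 0.3], [0, 0, 0]], [1, [0, 0, 0.2], [0, 0, 0]]])

```text
t: 4.3
tool_pos: [0.4861, 0.2782, 0.0158]
tool_rot: [-2.569, -1.808, 0.0]
contact_force: [0.6, -0.3, 0.2]
opening: 0.0852
grip_force: 0.0
```

Run:
```python
from h import *
go([.4859,.2779,.014],-19.35)
s=imaging.get_image("scene"); cv2.imwrite("pics/s2.png",cv2.resize(s["color"][130:280,330:480],None,fx=4,fy=4,interpolation=cv2.INTER_CUBIC))
```

```text
tcp [0.4861 0.2782 0.0158] shift units [-0.0073 -0.0015  0.0362] turn units [-0.0012  0.0008 -0.0479]
```

View pics/s2.png

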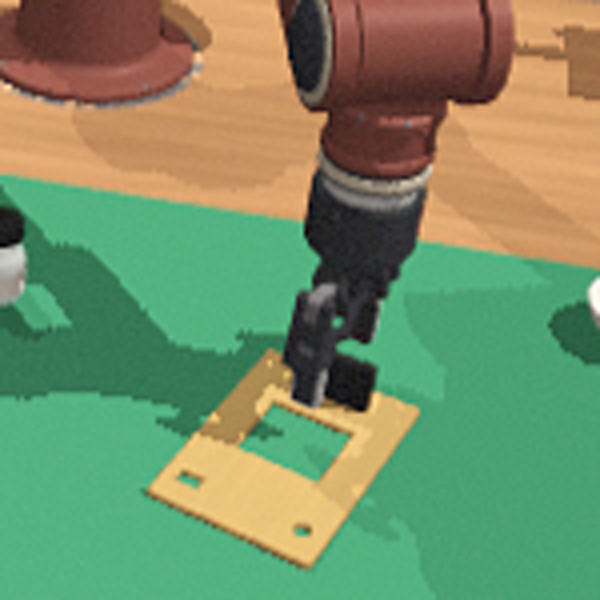

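The fingers straddle the fin, with the front finger near crop (312,390) and the fin at (350,385). Closing.

Request:
play_rows(force=90, series=[[0, [0, 0, 0.04], [0, 0, 0]], [0, [0, 0, 0], [0, 0, 0]], [0, [0, 0, 0], [0, 0, 0]], [0, [0, 0, 0], [0, 0, 0]], [0, [0, 0, 0], [0, 0, 0]], [0, [0, 0, 0], [0, 0, 0]]])

```text
t: 5.1
tool_pos: [0.4867, 0.2784, 0.015]
tool_rot: [2.568, 1.809, 0.002]
contact_force: [-0.3, -0.5, 4.5]
opening: 0.0108
grip_force: 88.6
```

Run:
```python
from h import *
o=ctrl.get_obs();print(o)
d=imaging.get_image("top"); hsv=cv2.cvtColor(d["color"],cv2.COLOR_BGR2HSV)
H,S,V=[hsv[...,i].astype(int) for i in range(3)]
win=np.zeros(H.shape,bool); win[160:245,205:285]=1
c,w,r=rect(d,win&(H>15)&(H<32)&(S>120)&(V>90),0.006); print("mask",r)
```

```text
{'t': 5.1, 'q': array([ 0.3869,  0.1368,  1.9127, -0.0001,  1.0909,  0.7307]), 'dq': array([-0.0006,  0.0015,  0.0001,  0.0005,  0.0017,  0.0009]), 'effort': array([  0.036 , -34.7066, -29.0421,   0.0575,  -0.0792,   0.0252]), 'tool_pos': array([0.4867, 0.2784, 0.015 ]), 'tool_rot': array([2.5683, 1.8087, 0.0018]), 'contact_force': array([-0.2674, -0.4853,  4.5374]), 'wrist_torque': array([-0.0392,  0.0433,  0.0126]), 'grip_force': 88.60893487930298, 'opening': 0.010821205477821788}
mask ((551.40478515625, 254.78045654296875), (120.90094757080078, 190.71339416503906), 70.20409393310547)
```

Request:
play_rows(series=[[0, [0, 0, -0.2], [0, 0, 0]], [0, [0, 0, -0.4], [0, 0, 0]], [0, [0, 0, -0.6], [0, 0, 0]], [0, [0, 0, -0.6], [0, 0, 0]], [0, [0, 0, -0.6], [0, 0, 0]], [0, [0, 0, -0.4], [0, 0, 0]], [0, [0, 0, 0], [0, 0, -0.7]], [0, [0, 0, 0], [0, 0, -0.7]]])

```text
t: 6.15
tool_pos: [0.4858, 0.2781, 0.1548]
tool_rot: [-2.376, -2.055, 0.0]
contact_force: [-0.1, -0.3, -3.7]
opening: 0.0105
grip_force: 87.8
```

Run:
```python
from h import *
go([.416,-.2108,.155],-8.4); o=ctrl.get_obs(); print(o["opening"],o["contact_force"],o["wrist_torque"])
```

```text
tcp [0.4858 0.2781 0.1548] shift units [-9.8777  0.031  -0.0031] turn units [-0.0012  0.0006  0.0117]
0.010524301913243413 [-0.1103 -0.2624 -3.659 ] [ 0.0055  0.1872 -0.0173]
```

Request:
play_rows(series=[[0, [-0.4, 0, 0], [0, 0, 0]], [0, [-0.8, 0, 0], [0, 0, 0]], [0, [-0.9, 0, 0], [0, 0, 0]], [0, [-0.9, 0, 0], [0, 0, 0]], [0, [-0.9, 0, 0], [0, 0, 0]], [0, [-0.9, 0, 0], [0, 0, 0]], [0, [-0.9, 0, 0], [0, 0, 0]], [0, [-0.9, 0, 0], [0, 0, 0]]])

```text
t: 7.15
tool_pos: [0.436, -0.0501, 0.1541]
tool_rot: [2.381, 2.049, -0.001]
contact_force: [0.7, -0.7, -4.2]
opening: 0.0107
grip_force: 87.8
```

Request:
play_rows(series=[[0, [-0.9, 0, 0], [0, 0, 0]], [0, [-0.9, 0, 0], [0, 0, 0]], [0, [-0.7, 0, 0], [0, 0, 0]], [0, [-0.5, 0, 0], [0, 0, 0]], [0, [-0.28, 0.03, 0], [0, 0, 0]], [0, [0, 0, 0], [0, 0, 0]], [0, [0, 0, 0.7], [0, 0, 0]], [0, [0, 0, 0], [0, 0, 0]]])

```text
t: 8.15
tool_pos: [0.4125, -0.2081, 0.1162]
tool_rot: [-2.373, -2.047, 0.002]
contact_force: [-0.5, 0.3, -3.0]
opening: 0.0108
grip_force: 88.6
```

```bash
cat > m.py <<'E'
from h import *
J=np.array([.599,-.2378]); A=np.radians(-8.4); ex=np.array([np.cos(A),np.sin(A)]); ey=np.array([-ex[1],ex[0]]); B=np.c_[ex,ey]
def maskrect(d,ztop,box):
    H,S,V=[x.astype(int) for x in cv2.split(cv2.cvtColor(d["color"],cv2.COLOR_BGR2HSV))]
    win=np.zeros(H.shape,bool); win[box[0]:box[1],box[2]:box[3]]=1
    c,w,r=rect(d,win&(H>15)&(H<32)&(S>120)&(V>70),ztop); c0=np.array(r[0])/1000
    print("mask",r,"centre in jig mm",(c0-J)@B*1000)
def tcp():
    o=ctrl.get_obs(); p=o["tool_pos"]; y=R.from_rotvec(o["tool_rot"]).as_matrix()[:2,1]; c=p[:2]+.07*y
    print("t",o["t"],"tcp",p,"pred mask in jig mm",(c-J)@B*1000,"yaw err",np.degrees(np.arctan2(y[1],y[0])-A),"F",o["contact_force"],"open",o["opening"])
E
python3 - <<'E'
from m import *
tcp(); d=imaging.get_image("top"); z=ctrl.get_obs()["tool_pos"][2]-.015+.006
maskrect(d,z,(150,260,340,440)); cv2.imwrite("pics/t3.png",cv2.resize(d["color"][135:265,325:455],None,fx=4.5,fy=4.5,interpolation=cv2.INTER_CUBIC))
go([.416,-.2108,.055],-8.4)
E
```

```text
t 8.15 tcp [ 0.4125 -0.2081  0.1162] pred mask in jig mm [-118.87      2.0593] yaw err -0.03597651521099412 F [-0.5368  0.2618 -2.9556] open 0.01079827630481391
mask ((480.13238525390625, -216.90733337402344), (121.24049377441406, 190.1620635986328), 81.89018249511719) centre in jig mm [-120.6445    3.304 ]
tcp [ 0.4137 -0.209   0.118 ] shift units [-0.0307  0.0557  1.2602] turn units [-0.0244 -0.0144 -0.0046]
```

View pics/t3.png

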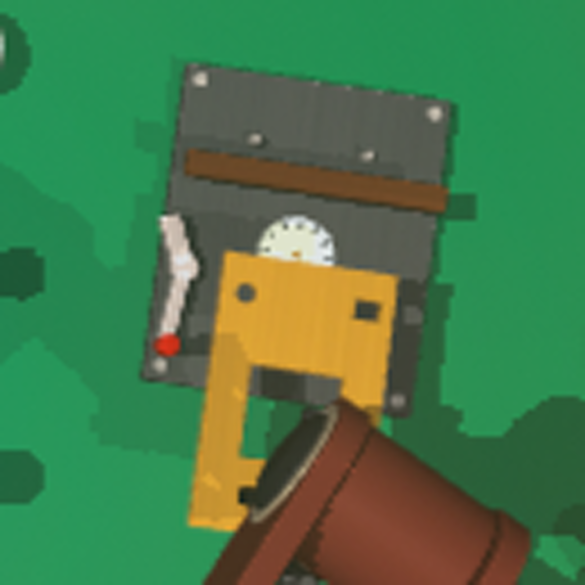

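The top view shows the mask aligned with the jig and held short of the bar. Its front edge is at crop (225–397, 252–280), with the keeper clear on the left. Lowering it to the slot height.

Request:
play_rows(series=[[0, [-0.03, 0.05, 0.5], [0, 0, 0]], [0, [0, 0, 0.5], [0, 0, 0]], [0, [0, 0, 0.26], [0, 0, 0]], [0, [0, 0, 0], [0, 0, 0]], [0, [0, 0, 0], [0, 0, 0]]])

```text
t: 8.82
tool_pos: [0.4178, -0.2129, 0.0577]
tool_rot: [2.378, 2.05, 0.001]
contact_force: [0.7, 0.4, -2.8]
opening: 0.0106
grip_force: 88.6
```

Run:
```python
from m import *
tcp(); go([.5298,-.2276,.055],-8.4)
d=imaging.get_image("top"); maskrect(d,.046,(150,260,340,440))
s=imaging.get_image("scene"); cv2.imwrite("pics/s3.png",cv2.resize(s["color"][150:270,170:310],None,fx=5,fy=5,interpolation=cv2.INTER_CUBIC))
```

```text
t 8.825 tcp [ 0.4178 -0.2129  0.0577] pred mask in jig mm [-112.8652   -1.9715] yaw err -0.08048702369339059 F [ 0.6904  0.4462 -2.8496] open 0.010597509956289376
tcp [ 0.4178 -0.2129  0.0577] shift units [0.0403 2.2582 0.059 ] turn units [ 0.0148  0.0073 -0.0101]
mask ((486.327880859375, -222.74392700195312), (122.97942352294922, 189.89187622070312), 81.83692169189453) centre in jig mm [-113.6628   -1.5649]
```

View pics/s3.png

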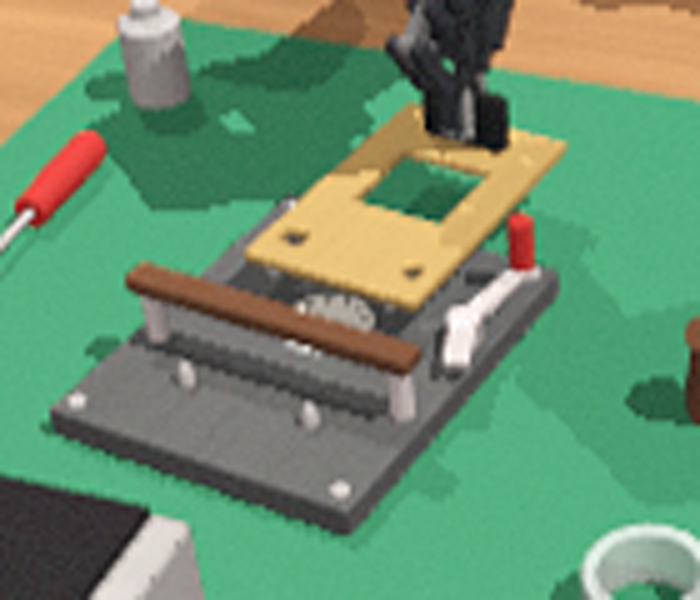

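The scene view shows the mask level, lower than the bar and in line with the gap between the posts, front edge at crop (250–420, 250–305). Sliding it in.

Request:
play_rows(series=[[0, [0.04, 0.2, 0.04], [0, 0, 0]], [0, [0, 0.35, 0], [0, 0, 0]], [0, [0, 0.4, 0], [0, 0, 0]], [0, [0, 0.4, 0], [0, 0, 0]], [0, [0, 0.4, 0], [0, 0, 0]], [0, [0, 0.3, 0], [0, 0, 0]], [0, [0, 0.2, 0], [0, 0, 0]], [0, [0, 0, 0], [0, 0, 0]]])

```text
t: 9.93
tool_pos: [0.5289, -0.2271, 0.0543]
tool_rot: [-2.379, -2.051, 0.0]
contact_force: [0.3, 0.5, -4.2]
opening: 0.0106
grip_force: 88.5
```

Request:
play_rows(series=[[0, [0, 0, 0], [0, 0, 0]], [0, [0, 0, 0], [0, 0, 0]], [0, [0, 0, 0], [0, 0, 0]]])

```text
t: 10.3
tool_pos: [0.5281, -0.227, 0.0543]
tool_rot: [-2.38, -2.05, 0.0]
contact_force: [0.8, 0.2, -3.9]
opening: 0.0109
grip_force: 88.5
```

Run:
```python
from m import *
tcp(); go([.5298,-.2276,.045],-8.4)
d=imaging.get_image("top"); print(proj(d,[[*(J+B@np.array(v)),.045] for v in ((.068,.042),(.068,-.042))]))
cv2.imwrite("pics/t4.png",cv2.resize(d["color"][140:240,345:435],None,fx=6,fy=6,interpolation=cv2.INTER_CUBIC))
tcp()
```

```text
t 10.3 tcp [ 0.5281 -0.227   0.0543] pred mask in jig mm [-1.7122  0.1556] yaw err -0.10642717795106584 F [ 0.7719  0.2381 -3.9064] open 0.01085266605791674
tcp [ 0.5281 -0.227   0.0543] shift units [-0.006   0.0353  0.1863] turn units [-0.0008 -0.0002 -0.0133]
[[382.1567 164.9737]
 [407.5246 168.6654]]
t 10.35 tcp [ 0.5282 -0.2271  0.0544] pred mask in jig mm [-1.6087  0.1294] yaw err -0.10464078054226496 F [ 0.4483 -0.1218 -3.278 ] open 0.010780176151313197
```

View pics/t4.png

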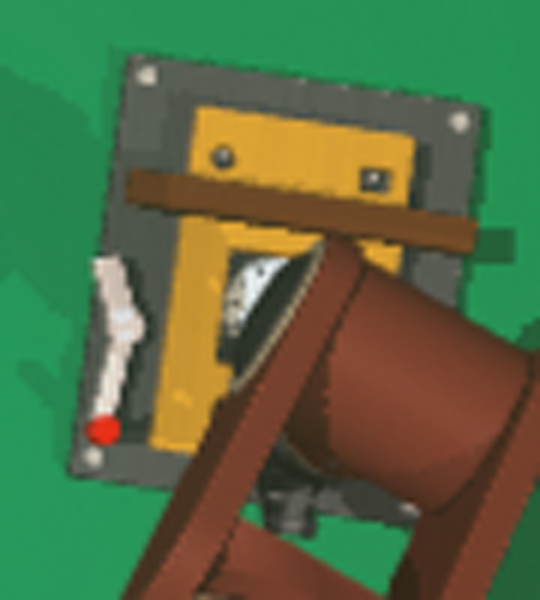

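The top view shows the holes past the bar with the pin tips visible inside them, at crop (222,157) and (375,180). I'll measure the offset between hole and pin.

Run:
```python
from m import *
acc=[]
for k in range(4):
    d=imaging.get_image("top"); acc.append(d["color"].astype(float))
im=np.mean(acc,0); up=cv2.resize(im.astype(np.uint8)[155:178,370:418],None,fx=8,fy=8,interpolation=cv2.INTER_CUBIC)
hsv=cv2.cvtColor(up,cv2.COLOR_BGR2HSV).astype(int)
gold=((hsv[...,0]>13)&(hsv[...,0]<34)&(hsv[...,1]>110)&(hsv[...,2]>90))
N,L,st,ce=cv2.connectedComponentsWithStats((~gold).astype(np.uint8))
for i in range(1,N):
    if 150<st[i,4]<3000:
        uv=(ce[i]+.5)/8-.5+[370,155]; z=ctrl.get_obs()["tool_pos"][2]-.015+.006
        print(st[i],uv,"hole in jig mm",(ray(d,uv,z)[0,:2]-J)@B*1000)
cv2.imwrite("pics/z4.png",cv2.resize(up,None,fx=2,fy=2))
```

```text
[ 85  79  23  24 458] [381.6114 165.8788] hole in jig mm [64.6942 43.4145]
[282 107  37  28 895] [406.9793 169.6786] hole in jig mm [ 64.3438 -40.595 ]
[   0  148   85   36 1572] [372.8188 175.3026] hole in jig mm [29.5211 67.7314]
[ 89 165  46   9 305] [383.2834 175.6773] hole in jig mm [33.3072 33.6219]
[146 174  42  10 331] [390.1705 176.9726] hole in jig mm [32.3604 10.726 ]
```

View pics/z4.png

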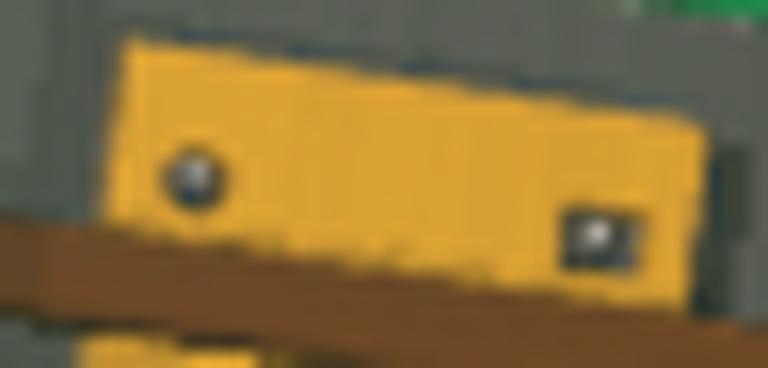

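Run:
```python
from m import *
d=imaging.get_image("top")
print((ray(d,[[381.66,165.5],[406.8,169.2]],.033)[:,:2]-J)@B*1000)
d=imaging.get_image("scene")  # pins vs J in scene view
print(proj(d,[[*(J+B@np.array(v)),.046] for v in ((.0664,.042),(.0664,-.042),(-.0966-.0,.0))]))
up=d["color"][205:245,185:270]; cv2.imwrite("pics/z5.png",cv2.resize(up,None,fx=8,fy=8,interpolation=cv2.INTER_CUBIC))
```

```text
[[ 68.278   41.748 ]
 [ 68.1432 -42.3459]]
[[231.8505 226.7615]
 [207.0142 218.7608]
 [249.9072 192.7321]]
```

View pics/z5.png

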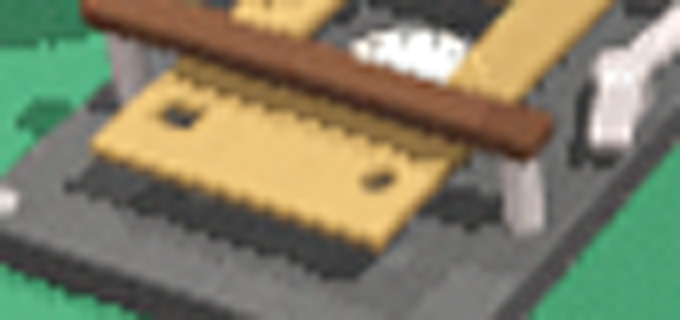

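The scene view shows the hole and slot at crop (378,180) and (181,114). That matches the prediction within 1 mm, so about 2.5 mm more insertion is needed before lowering.

Request:
play_rows(series=[[0, [-0.01, 0.05, 0], [0, 0, 0]], [0, [0, 0, 0.08], [0, 0, 0]], [0, [0, 0, 0.08], [0, 0, 0]], [0, [0, 0, 0.06], [0, 0, 0]], [0, [0, 0, 0.06], [0, 0, 0]], [0, [0, 0, 0.05], [0, 0, 0]], [0, [0, 0, 0], [0, 0, 0]], [0, [0, 0, 0], [0, 0, 0]]])

```text
t: 11.65
tool_pos: [0.5308, -0.2279, 0.0378]
tool_rot: [-2.38, -2.051, 0.0]
contact_force: [0.6, 0.2, -2.9]
opening: 0.0108
grip_force: 88.5
```

Run:
```python
from m import *
tcp(); go([.5298,-.2276,.035],-8.4); print(ctrl.get_obs()["wrist_torque"])
```

```text
t 11.65 tcp [ 0.5308 -0.2279  0.0378] pred mask in jig mm [ 1.1112 -0.3194] yaw err -0.08983522031371696 F [ 0.5793  0.201  -2.9174] open 0.010805225725560613
tcp [ 0.5308 -0.2279  0.0378] shift units [ 0.0038 -0.0212  0.0569] turn units [-0.001  -0.0001 -0.0112]
[ 0.0888  0.1692 -0.0264]
```

No resistance at about 3 mm above the bed, so the pins are in the holes. Lowering the rest of the way.

Request:
play_rows(series=[[0, [0, 0, 0.03], [0, 0, 0]], [0, [0, 0, 0.03], [0, 0, 0]], [0, [0, 0, 0], [0, 0, 0]], [0, [0, 0, 0], [0, 0, 0]]])

```text
t: 12.15
tool_pos: [0.5311, -0.228, 0.035]
tool_rot: [2.379, 2.051, 0.0]
contact_force: [-0.6, 0.8, -1.3]
opening: 0.0108
grip_force: 88.8
```

Request:
play_rows(series=[[0.5, [0, 0, 0.01], [0, 0, 0]], [0.5, [0, 0, 0], [0, 0, 0]], [0.5, [0, 0, 0], [0, 0, 0]], [0.5, [0, 0, 0], [0, 0, 0]], [0.5, [0, 0, -0.3], [0, 0, 0]], [0.5, [0, 0, -0.7], [0, 0, 0]], [0.5, [0, 0, -0.9], [0, 0, 0]], [0.5, [0, 0, -0.7], [0, 0, 0]]])

```text
t: 13.15
tool_pos: [0.5315, -0.2283, 0.1678]
tool_rot: [2.378, 2.049, 0.002]
contact_force: [1.2, -0.2, 0.4]
opening: 0.0426
grip_force: 0.0
```

Run:
```python
from m import *
tcp()
d=imaging.get_image("top")
s=imaging.get_image("scene")
K=J+B@np.array([-.035-.06*.996,.082+.06*.087]); print("knob guess",K)
h=cv2.cvtColor(d["color"],cv2.COLOR_BGR2HSV).astype(int); red=((h[...,0]<6)|(h[...,0]>174))&(h[...,1]>170)&(h[...,2]>120)
red[:,:340]=0;red[:,440:]=0
if red.any():
    uv=np.argwhere(red).mean(0)[::-1]; p=ray(d,uv,.0625)[0,:2]; q=(p-J)@B; print("knob",uv,p,q,"theta",np.degrees(np.arctan2(q[1]-.082,q[0]+.035))-60)
a=cv2.resize(s["color"][165:260,175:290],None,fx=5,fy=5,interpolation=cv2.INTER_CUBIC); cv2.imwrite("pics/s6.png",a)
print(proj(s,[[*(J+B@np.array(v)),.026] for v in ((.068,.042),(.068,-.042),(.095,.06),(.095,-.06))])-[175,165])
```

```text
t 13.15 tcp [ 0.5315 -0.2283  0.1678] pred mask in jig mm [ 1.8372 -0.5756] yaw err -0.09176443359653626 F [ 1.1686 -0.2381  0.3633] open 0.04259126691993807
knob guess [ 0.518  -0.1377]
knob [362.     211.3333] [ 0.519  -0.1369] [-0.0938  0.0881] theta 114.03315405758272
[[57.3071 67.5727]
 [32.6871 59.5048]
 [57.3111 75.2124]
 [21.7046 63.2771]]
```

View pics/s6.png

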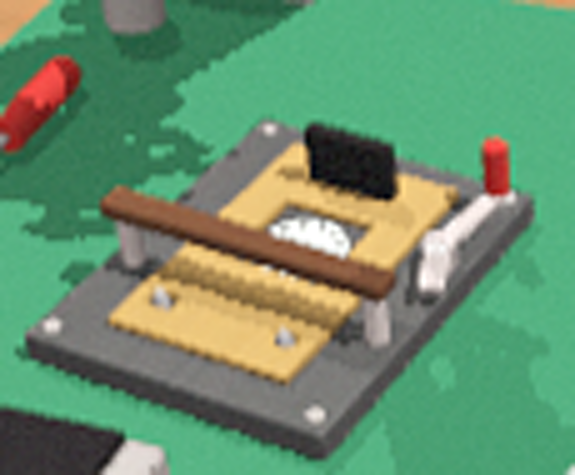

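The scene view shows the mask flush with both pins standing through its holes, at crop (163,297) and (285,337). The keeper is still open, with its knob at (495,165). Next I go to the knob.

Run:
```python
from m import *
go([.5185,-.1372,.044],-8.4)
```

```text
tcp [ 0.5339 -0.2297  0.1714] shift units [ 1.7945 -0.604   2.5341] turn units [ 0.0757  0.0307 -0.0106]
```

Request:
play_rows(series=[[0.5, [0.6, -0.2, 0], [0, 0, 0]], [0.5, [0.7, -0.2, 0], [0, 0, 0]], [0.5, [0.5, -0.15, 0], [0, 0, 0]], [0.5, [0, 0, 0.7], [0, 0, 0]], [0.5, [0, 0, 0.5], [0, 0, 0]], [0.5, [0, 0, 0.2], [0, 0, 0]], [0.5, [0, 0, 0], [0, 0, 0]], [0.5, [0, 0, 0], [0, 0, 0]]])

```text
t: 14.25
tool_pos: [0.5178, -0.1353, 0.0956]
tool_rot: [2.379, 2.049, 0.002]
contact_force: [0.0, -0.3, -0.1]
opening: 0.0426
grip_force: 0.0
```

Run:
```python
from m import *
go([.5185,-.1372,.044],-8.4)
```

```text
tcp [ 0.5178 -0.1353  0.0956] shift units [-0.0346  0.0175  1.0327] turn units [ 0.015   0.0037 -0.0125]
```

Request:
play_rows(force=25, series=[[0.5, [-0.03, 0.02, 0.4], [0, 0, 0]], [0.5, [0, 0, 0.4], [0, 0, 0]], [0.5, [0, 0, 0.23], [0, 0, 0]], [0.5, [0, 0, 0], [0, 0, 0]], [0, [0, 0, 0], [0, 0, 0]], [0, [0, 0, 0], [0, 0, 0]], [0, [0, 0, 0], [0, 0, 0]], [0, [0, 0, 0], [0, 0, 0]]])

```text
t: 15.25
tool_pos: [0.5207, -0.1374, 0.0444]
tool_rot: [2.375, 2.046, 0.007]
contact_force: [8.2, -1.6, -5.4]
opening: 0.0153
grip_force: 26.9
```

Run:
```python
from m import *
tcp(); o=ctrl.get_obs(); p=o["tool_pos"][:2]; q=(p-J)@B; print(q, o["grip_force"])
P=np.array([-.035,.082]); print("rad,ang",np.linalg.norm(q-P),np.degrees(np.arctan2(*(q-P)[::-1])))
a=np.radians(np.arange(174,59,-9.5)); w=P+.06*np.c_[np.cos(a),np.sin(a)]; w=w-w[0]
t=np.diff(w,axis=0)/.05; print("rows tool(x=jig y, y=jig x)\n",np.c_[t[:,1],t[:,0]])
```

```text
t 15.25 tcp [ 0.5207 -0.1374  0.0444] pred mask in jig mm [-22.1159  87.7187] yaw err -0.10658162516206895 F [ 8.1949 -1.6087 -5.3796] open 0.015267668920115685
[-0.0921  0.0878] 26.88582479953766
rad,ang 0.05741218618961342 174.15280511825964
rows tool(x=jig y, y=jig x)
 [[ 0.1953  0.0371]
 [ 0.1865  0.0688]
 [ 0.1725  0.0986]
 [ 0.1539  0.1257]
 [ 0.131   0.1494]
 [ 0.1046  0.169 ]
 [ 0.0753  0.1839]
 [ 0.0439  0.1938]
 [ 0.0113  0.1984]
 [-0.0216  0.1976]
 [-0.0539  0.1913]
 [-0.0848  0.1798]]
```

Request:
play_rows(series=[[0, [0.19, 0.08, 0], [0, 0, 0]], [0, [0.19, 0.07, 0], [0, 0, 0]], [0, [0.17, 0.1, 0], [0, 0, 0]], [0, [0.15, 0.125, 0], [0, 0, 0]], [0, [0, 0, 0], [0, 0, 0]]])

```text
t: 15.88
tool_pos: [0.5406, -0.102, 0.0441]
tool_rot: [-2.375, -2.047, -0.0]
contact_force: [-8.9, 7.5, 11.7]
opening: 0.0148
grip_force: 28.5
```

```bash
cat >> m.py <<'E'
def arc():
    o=ctrl.get_obs(); q=(o["tool_pos"][:2]-J)@B; P=np.array([-.035,.082])
    print("rad,ang",np.linalg.norm(q-P),np.degrees(np.arctan2(*(q-P)[::-1])),"F jig",o["contact_force"][:2]@B,o["contact_force"][2],"open",o["opening"],o["grip_force"],"t",o["t"])
    g=P+.06*np.array([.5,.866]); print("to closed, tool units",((g-q)/.05)[::-1])
E
python3 -c "from m import *;arc()"
```

```text
rad,ang 0.06112057033872653 134.1526904292058 F jig [-9.8894  6.1172] 11.71119595110984 open 0.014755944622511018 28.466263711452484 t 15.875
to closed, tool units [0.1621 1.4515]
```

Request:
play_rows(series=[[0, [0.13, 0.14, 0], [0, 0, 0]], [0, [0.1, 0.16, 0], [0, 0, 0]], [0, [0.08, 0.18, 0], [0, 0, 0]], [0, [0.045, 0.19, 0], [0, 0, 0]], [0, [0, 0, 0], [0, 0, 0]]])

```text
t: 16.5
tool_pos: [0.5775, -0.0878, 0.0435]
tool_rot: [-2.375, -2.047, -0.007]
contact_force: [-1.7, 11.8, 5.5]
opening: 0.0151
grip_force: 28.4
```

```bash
python3 -c "from m import *;arc()"
```

```text
rad,ang 0.06379762739486987 97.39182818971197 F jig [-3.417  11.3858] 5.503660781462422 open 0.015119940527872995 28.408738374710083 t 16.5
to closed, tool units [-0.2261  0.7642]
```

Request:
play_rows(series=[[0, [-0.05, 0.19, 0], [0, 0, 0]], [0, [-0.05, 0.19, 0], [0, 0, 0]], [0, [-0.06, 0.19, 0], [0, 0, 0]], [0, [-0.06, 0.12, 0], [0, 0, 0]], [0, [0, 0, 0], [0, 0, 0]]])

```text
t: 17.12
tool_pos: [0.6128, -0.1035, 0.0437]
tool_rot: [-2.379, -2.05, -0.016]
contact_force: [9.1, 11.4, -1.4]
opening: 0.0149
grip_force: 27.8
```

```bash
python3 -c "from m import *;arc()"
```

```text
rad,ang 0.060343699884530075 61.270681783066124 F jig [ 7.329  12.6005] -1.4288826272799628 open 0.01489515117463737 27.75156855583191 t 17.125
to closed, tool units [-0.0191  0.0199]
```

Nearly at the stop, at about 61°. A small push further, then release and look.

Request:
play_rows(series=[[0, [-0.02, 0.05, 0], [0, 0, 0]], [0, [0, 0, 0], [0, 0, 0]], [0.4, [0, 0, 0], [0, 0, 0]], [0.4, [0, 0, 0], [0, 0, 0]], [0.4, [0, 0, 0], [0, 0, 0]], [0.4, [0, 0, -0.5], [0, 0, 0]], [0.4, [0, 0, -0.9], [0, 0, 0]], [0.4, [0, 0, -0.9], [0, 0, 0]]])

```text
t: 18.12
tool_pos: [0.6115, -0.1096, 0.1586]
tool_rot: [-2.38, -2.05, 0.001]
contact_force: [0.4, -0.2, 0.5]
opening: 0.0343
grip_force: 0.0
```

Run:
```python
from m import *
d=imaging.get_image("top"); s=imaging.get_image("scene")
for D,b in((s,(240,310)),(d,(340,440))):
    h=cv2.cvtColor(D["color"],cv2.COLOR_BGR2HSV).astype(int); red=((h[...,0]<6)|(h[...,0]>174))&(h[...,1]>170)&(h[...,2]>120); red[:,:b[0]]=0;red[:,b[1]:]=0; red[:140]=0;red[260:]=0
    if red.any():
        uv=np.argwhere(red).mean(0)[::-1]; q=(ray(D,uv,.055)[0,:2]-J)@B; print("knob",uv,red.sum(),q,"theta",np.degrees(np.arctan2(q[1]-.082,q[0]+.035))-60)
cv2.imwrite("pics/s7.png",cv2.resize(s["color"][145:265,170:310],None,fx=5,fy=5,interpolation=cv2.INTER_CUBIC))
```

```text
knob [273.0357 218.6964] 56 [-0.0039  0.1341] theta -0.8121250130190134
knob [350.3333 183.6667] 3 [-0.0098  0.1374] theta 5.572192324532907
```

View pics/s7.png

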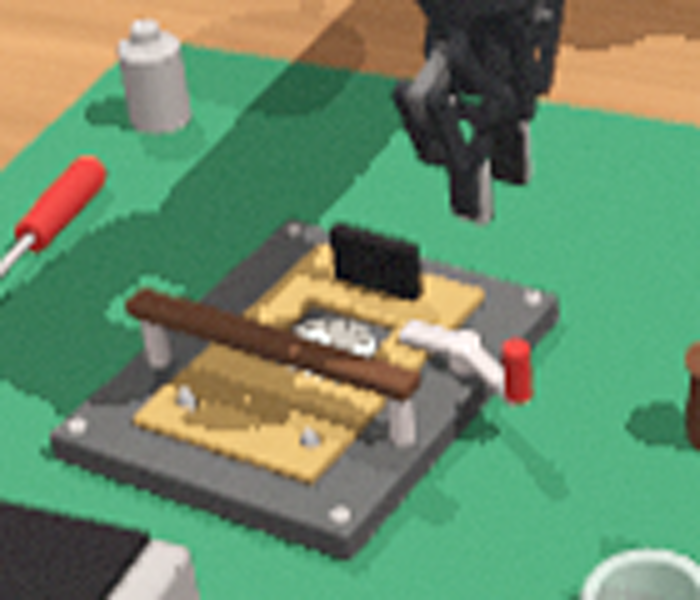

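The scene view shows the keeper's jaw over the mask edge at crop (420,335) with the knob at (517,370), which puts the angle at about 0. The mask is flush with both pins through, and the gripper is clear of everything.

Request:
play_rows(series=[[0.4, [0, 0, 0], [0, 0, 0]], [0.4, [0, 0, 0], [0, 0, 0]], [0.4, [0, 0, 0], [0, 0, 0]], [0.4, [0, 0, 0], [0, 0, 0]]])

```text
t: 18.73
tool_pos: [0.6115, -0.1092, 0.1566]
tool_rot: [-2.379, -2.05, 0.002]
contact_force: [-0.4, -0.9, 0.2]
opening: 0.0341
grip_force: 0.0
```

```bash
python3 -c "from station import ctrl;print(ctrl.finish_job())"
```

```text
the job is handed in; nothing more can be done
None
```

The job is handed in at about 19 s of robot time, though no verdict came back: the mask looks flush on both pins, the keeper measured closed within about 1°, and I never touched the bystanders.

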